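Unclip the flat battery from the test reader

ROBOT

A 6-joint arm with a two-finger parallel gripper is mounted at the origin on the work surface. World frame = base frame: x ahead of the robot, y to its left, z up, the work surface at z = 0. Lengths are in m, angles in degrees, forces in N, time in s.
With the tool pointing down it reaches from about 0.3 to 0.75 m from the base axis. Payload 8.5 kg.
Tool frame: the origin (TCP) lies on the centre line of the jaws, within the pads' length; the fingertips stand 11 mm ahead of it and the grasp point (between the pads) lies 8 mm behind it; z points along the fingers, y is the line along which they close (so a half turn about z gives the same grasp; the last joint's range is limited). The gripper opens to 85 mm and grips with 20 to 120 N. Pads are 22 mm wide; open, the fingers measure 114 mm over their backs; the gripper's body (76 mm by 85 mm) begins 54 mm behind the grasp point. The pads swing forward as they close: fully open they stand 13 mm farther back than shut.
Start: joints at [-75.59, 21.807, 74.336, -0, 83.858, -12.336], TCP at [0.248, -0.491, 0.242] pointing down, gripper open.
Joint ranges: [-178.18, 178.18], [-50.72, 133.34], [12.68, 142.11], [-81.47, 261.47], [9.98, 163.14], [-165.26, 165.26]. Speed limits (degrees/s): [136.94, 136.94, 180, 180, 180, 180].

INTERFACE

Orientations are given as a 3x3 rotation matrix whose columns are the frame's x, y, z axes.
In Python, from rig import env, optics, ticket gives the robot as it stands (env), with the cameras (optics) and the job (ticket).
- The arm moves only by the tool drive_effector, called after "Emit:" as name([rows], argument=value, ...), one row to a line, values as JSON. Schema: {"type":"object","properties":{"segments":{"type":"array","items":{"type":"array","prefixItems":[{"type":"array","items":{"type":"number"},"minItems":3,"maxItems":3},{"type":"number"},{"type":"number"}],"minItems":3,"maxItems":3},"minItems":1,"maxItems":10},"force":{"type":"number"},"only":{"type":"string"},"quiet":{"type":"boolean"},"lines":{"type":"string"}},"required":["segments"],"additionalProperties":false}. segments is a list of rows, 1 to 10 of them, each written [[dx, dy, dz], turn, opening]: dx, dy, dz in parts of the range, where 1.0 means 0.4 m, then a turn about the tool's z in normalised numbers (1 is 60 degrees), then the finger opening in m; each row shifts and turns the commanded pose from where the row before left it, along the tool's axes as they then stand; what a row does not reach is not made up. A row lasts 1/10 s, in which the tool goes at most 0.05 m and 8.59 degrees, less where a joint would pass 70% of its speed; a pose out of reach is approached as far as the arm can. The fingers move at their own pace and stop on an object; force is the grip in N (left out, the last holds). Time passes only in rows, so rows that do not move let the fingers close. The tool returns the time, the measured TCP pose, the force, the opening and the grip force at its end. only (a regular expression) keeps the lines of the reply that match it, lines (a string "A,B") keeps lines A to B, and quiet returns only ok. Input that does not fit is refused with a message, and nothing moves.
- env.observe(): the state, without advancing time (a new reading comes with each control period).
- optics.get_image(name): name is "scene" or "top" or "wrist"; returns a dict with "pixels" (480x640x3 uint8, red, green, blue), "K" (3x3 intrinsics, pixels), "extrinsics" (4x4, takes a point from world to camera coordinates). Camera axes: x right, y down, z forward; pixel columns grow to the right and rows downward; lengths in m; the calibration is good to about 2 mm. The wrist camera is an equidistant fisheye: a pixel r from the principal point sees the ray r / f radians off the axis. A picture is of the moment at which its call begins. There is no depth.
- ticket.close_job(): hands the job in; it is judged then, once.
The state is a dict: "time_s": time; "q": joint angles; "qvel": joint speeds; "joint_efforts": joint torques, N m; "position": TCP position; "tool_rot": TCP orientation; "ft_force": force on the tool from outside, world axes, zero at the start; "wrist_torque": the same for the moment, N m; "grip_width": finger opening in m; "gripper_force": force on a finger pad.
Only numpy, scipy, OpenCV 4.12 (cv2) and the standard library are available. Lean on these libraries where they do the work, as an engineer would, in place of code of your own. Each camera call takes 0.05 s, during which the arm holds its last target. There are 200 camera calls.

TASK

The battery of the test reader is flat. Squeeze its release tab in and, keeping it squeezed, lift the battery straight out of the reader, then set it down (do not drop it) standing upright in the empty white tray and let go. The label printer beside it has the same kind of battery: leave that one in place.

Things in the scene. Friction and masses are not known exactly. Their poses are not given: they have to be found in the camera images.
- reader: Test reader: fixed grey device 190 (x) x 120 (y) x 50 mm, left or right of the tray. Origin under its centre, on the table. Its top has, on the +x half, a dark square screen and a white test cassette in a dark nest, at most 7 mm high. The battery stands in a 35 mm deep well centred 30 mm to -x of the middle, 1 mm play, axes as the reader's.
- reader_battery: Black battery clipped in the reader: 36 (x) x 60 (y) x 80 (z) mm, about 0.15-0.3 kg. Origin: centre of its underside, 15 mm above the table, so its upper 45 mm stand above the reader's top. Sprung release tab on its +x face. Unless the tab is pressed it stays latched. A foot of the tab, 18-28 mm above the underside, sticks out to 37 mm from the middle (29 mm pressed).
- release_tab (a joint): Travel of that tab: 0 out (latched), 0.008 m fully in (towards -x), free from 0.006. Ribbed plate 26 mm wide, centred in y, reaching 75 mm above the battery's underside; outer face at x = 30 mm, 22 pressed. Spring 2.4 N to start, 7.2 N fully in; it springs back. Pinched against the -x face (x = -18): 48 mm wide, 40 pressed, then centred at x = 2 mm.
- tray: Empty square white plastic tray, 130 x 130 mm outside, 30 mm high, walls and floor 4 mm thick, fixed, open at the top. Origin at the centre of its underside, on the table; z up, x and y along its sides. It stands between the reader and the printer.
- printer_battery: Bystander: the same kind of battery, same origin and axes, clipped the same way in the label printer, a grey device of the reader's size but with a round roll cover across its +x half (22 mm above its top) and a strip of paper. Leave it there.

How it is judged (in metres and radians):
On the way, in this order (a step that is already met when the one before it is completed fails the run):
1. the release tab is pressed in at least 5 mm while the battery is still seated in the reader (value of joint release_tab above 0.005 m and height (world z) of reader_battery below 0.02 m), for 0.05 s.
2. the battery is lifted clear of the reader, its underside over 55 mm above the table, held in the fingers (height (world z) of reader_battery above 0.055 m and contact force between the fingers and reader_battery above 1 N), for 0.1 s.
3. the battery is lowered by the fingers to within 15 mm of the tray's floor (not dropped) (height (world z) of reader_battery below 0.019 m and horizontal distance between reader_battery and tray below 0.05 m and contact force between the fingers and reader_battery above 0.5 N), for 0.05 s.
At the end, for the whole second after the job is handed in: The reader's battery stands upright (within 10 degrees) and still on the floor of the white tray (underside less than 9 mm above the table), its middle within 50 mm of the tray's centre, its tab sprung out again (less than 2 mm in); the printer's battery is within 10 mm of where it was (horizontal distance between reader_battery and tray below 0.05 m and height (world z) of reader_battery below 0.009 m and angle between reader_battery's own z axis and vertical below 0.17 rad and linear speed of reader_battery below 0.02 m/s and value of joint release_tab below 0.002 m and distance of printer_battery from where it was at the start of the episode below 0.01 m); the robot touches nothing.
It fails at once if the printer's battery is moved more than 15 mm (distance of printer_battery from where it was at the start of the episode above 0.015 m).
It fails at once if the battery falls over (tilts more than about 45 degrees) (angle between reader_battery's own z axis and vertical above 0.8 rad).
It also fails if it takes over 40 s, if anything falls off the work surface, if the arm or the gripper's body presses on something with over 40 N, if the wrist force passes 120 N, or if a joint passes its speed limit or range.

## Working session

There is one attempt and no reset: what is moved stays moved. The work goes in short steps, Python scripts to look and compute and a tool call to move; the robot and the scene stay as the last step left them, time stands still between calls to the robot, and variables do not carry over. Pictures are saved under pics/ and viewed, at most 10 in all, crops included, and the job is handed in when it is done.

```bash
ls; mkdir -p pics; python3 - <<'E'
from rig import env, optics, ticket
import cv2,numpy as np,pickle
d={}
for n in("top","scene"):
    im=optics.get_image(n); d[n]=im
    cv2.imwrite(f"pics/{n}0.png",im["pixels"][:,:,::-1])
    print(n,im["K"],im["extrinsics"])
pickle.dump(d,open("d0.pkl","wb"))
o=env.observe();print(o["time_s"],o["position"],np.round(o["tool_rot"],3),o["grip_width"])
E
```

```text
pics
rig.py
top [[560.51759331   0.         325.68013   ]
 [  0.         560.51759331 249.35269645]
 [  0.           0.           1.        ]] [[-1.76665347e-02 -9.99843491e-01 -9.41752850e-04  1.01469295e-02]
 [-9.98692544e-01  1.76913723e-02 -4.79605885e-02  5.18528188e-01]
 [ 4.79697431e-02  9.32241510e-05 -9.98848785e-01  8.66167620e-01]
 [ 0.00000000e+00  0.00000000e+00  0.00000000e+00  1.00000000e+00]]
scene [[507.90874182   0.         319.26463504]
 [  0.         507.90874182 242.28985896]
 [  0.           0.           1.        ]] [[ 0.8792897   0.4762415   0.00660769 -0.46148748]
 [ 0.38362283 -0.69992822 -0.60244005 -0.16857577]
 [-0.28228205  0.53225419 -0.79813678  1.10515792]
 [ 0.          0.          0.          1.        ]]
0.1 [ 0.24744834 -0.49092824  0.24179597] [[ 0.893  0.45  -0.   ]
 [ 0.45  -0.893  0.001]
 [ 0.    -0.001 -1.   ]] 0.08551583466783345
```

View pics/top0.png

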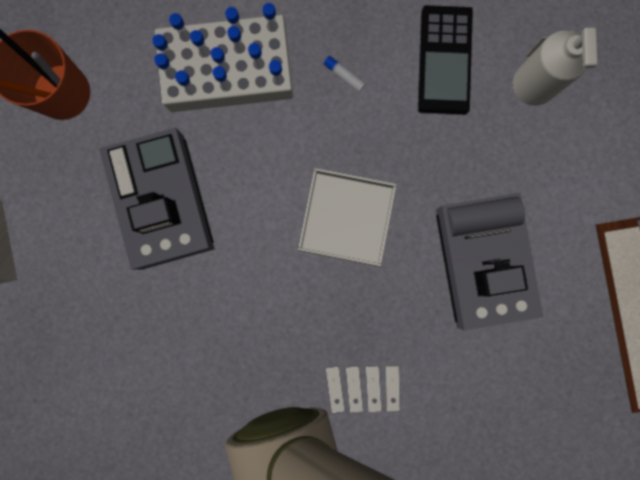

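View pics/scene0.png

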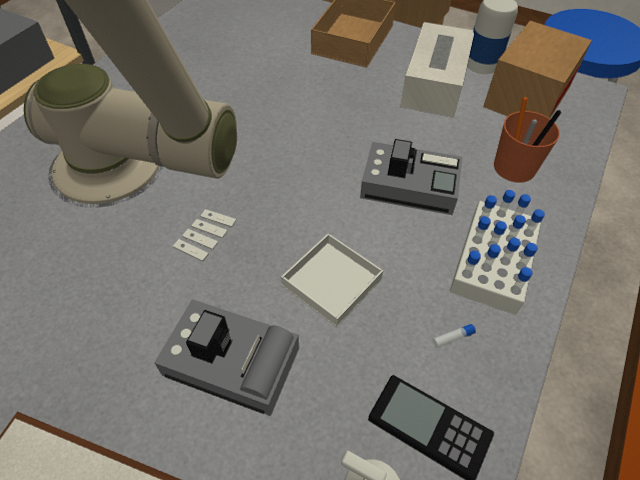

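The reader is at left in the top view (battery at about (152,213)), the tray at (348,217) and the printer at right (round cover). I'll enlarge the reader and tray to get their corners.

```bash
python3 - <<'E'
import cv2,pickle
d=pickle.load(open("d0.pkl","rb"))["top"]["pixels"][:,:,::-1]
a=cv2.resize(d[120:280,90:230],None,fx=3.75,fy=3.75,interpolation=cv2.INTER_CUBIC)
a=cv2.convertScaleAbs(a,alpha=2.2)
cv2.imwrite("pics/rd.png",a)
E
```

```text
(no output)
```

View pics/rd.png

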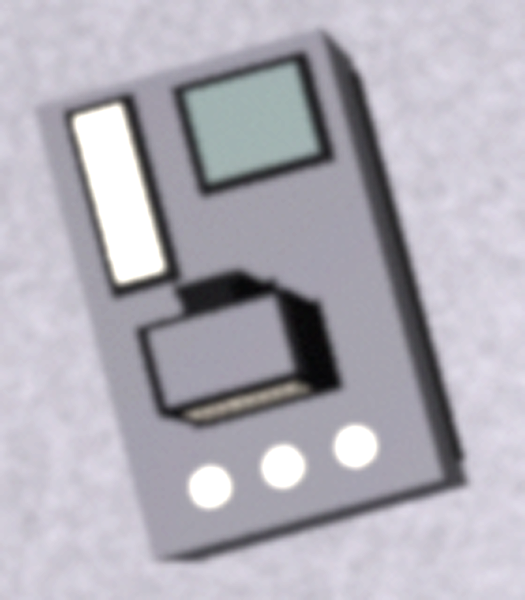

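The enlargement shows the reader's top corners at (40,107), (323,30), (447,487) and (160,560). The battery's top face is at (140,328), (275,293), (300,378) and (165,410), with the tab on its upper side.

```bash
cat > h.py <<'E'
import numpy as np
def bp(im,uv,z):
    K,T=im["K"],im["extrinsics"];R,t=T[:3,:3],T[:3,3]
    c=-R.T@t; r=R.T@np.linalg.solve(K,[uv[0],uv[1],1]); return c+r*(z-c[2])/r[2]
def pr(im,p):
    T=im["extrinsics"];q=im["K"]@(T[:3,:3]@p+T[:3,3]);return q[:2]/q[2]
def rect(P):  # P: (+x+y),(+x-y),(-x-y),(-x+y)
    P=np.array(P);c=P.mean(0);ex=(P[0]+P[1]-P[2]-P[3])/2;ey=(P[0]+P[3]-P[1]-P[2])/2
    a=lambda v:np.degrees(np.arctan2(v[1],v[0]))
    return np.round(c,4),"x",round(np.linalg.norm(ex),4),round(a(ex),2),"y",round(np.linalg.norm(ey),4),round(a(ey)-90,2)
E
python3 - <<'E'
import pickle,numpy as np;from h import *
d=pickle.load(open("d0.pkl","rb"));im=d["top"]
f=lambda c:(np.array(c)+.5)/3.75-.5+[90,120]
print("reader",rect([bp(im,f(c),.05) for c in[(40,107),(323,30),(447,487),(160,560)]]))
print("batt",rect([bp(im,f(c),.095) for c in[(140,328),(275,293),(300,378),(165,410)]]))
print("tray",rect([bp(im,c,.03) for c in[(315,169),(396,183),(381,265),(299,250)]]))
E
```

```text
reader (array([0.5985, 0.258 , 0.05  ]), 'x', np.float64(0.1911), np.float64(14.7), 'y', np.float64(0.1181), np.float64(13.86))
batt (array([0.5702, 0.2528, 0.095 ]), 'x', np.float64(0.0334), np.float64(16.39), 'y', np.float64(0.0527), np.float64(13.02))
tray (array([ 0.5677, -0.0339,  0.03  ]), 'x', np.float64(0.1283), np.float64(-11.84), 'y', np.float64(0.1275), np.float64(-11.15))
```

The manual's scale: shifts go in shares of 0.4 m and turns go in shares of 60 degrees. Converting my numbers, 0.036 m is 0.09, -0.03 m is -0.075.

Emit:
drive_effector([
  [[0.09,-0.075,0],0,0.085],
  [[0.09,-0.075,0],0,0.085],
  [[0.09,-0.075,0],0,0.085],
  [[0.09,-0.075,0],0,0.085],
  [[0.09,-0.075,0],0,0.085],
  [[0.09,-0.075,0],0,0.085],
  [[0.09,-0.075,0],0,0.085],
  [[0.09,-0.075,0],0,0.085],
  [[0.09,-0.075,0],0,0.085],
  [[0.09,-0.075,0],0,0.085],
])

```text
time_s: 1.1
position: [0.4342, -0.0593, 0.2423]
tool_rot: [[0.893, 0.45, -0.0], [0.45, -0.893, 0.0], [-0.0, -0.0, -1.0]]
ft_force: [1.5, -1.4, -0.8]
grip_width: 0.0851
gripper_force: 0.0
```

Emit:
drive_effector([
  [[0.09,-0.075,0],0,0.085],
  [[0.09,-0.075,0],0,0.085],
  [[0.09,-0.075,0],0,0.085],
  [[0.09,-0.075,0],0,0.085],
  [[0.09,-0.075,0],0,0.085],
  [[0.09,-0.075,0],0,0.085],
  [[0.09,-0.075,0],0,0.085],
  [[0,0,0],-0.1333,0.085],
  [[0,0,0],-0.1333,0.085],
])

```text
time_s: 2.0
position: [0.5644, 0.2411, 0.2412]
tool_rot: [[0.729, 0.684, -0.002], [0.684, -0.729, -0.0], [-0.002, -0.001, -1.0]]
ft_force: [-0.2, -0.2, 0.0]
grip_width: 0.085
gripper_force: 0.0
```

Emit:
drive_effector([
  [[0,0,0],-0.1333,0.085],
  [[0,0,0],-0.1333,0.085],
  [[0,0,0],-0.1333,0.085],
  [[0,0,0],-0.1333,0.085],
  [[0,0,0],-0.1333,0.085],
  [[0,0,0],-0.1333,0.085],
  [[0,0,0],-0.1333,0.085],
  [[0,0,0],-0.0933,0.085],
  [[0,0,0],0,0.085],
])

```text
time_s: 2.9
position: [0.5644, 0.2397, 0.2419]
tool_rot: [[-0.248, 0.969, -0.001], [0.969, 0.248, -0.0], [0.0, -0.001, -1.0]]
ft_force: [-0.5, -0.8, -0.0]
grip_width: 0.0852
gripper_force: 0.0
```

```bash
cat > st.py <<'E'
import sys;from rig import env, optics, ticket;import numpy as np
o=env.observe();R=np.array(o["tool_rot"]);p=np.array(o["position"])
print(o["time_s"],np.round(p,4),"yhead",np.round(np.degrees(np.arctan2(R[1,1],R[0,1])),2),"grip",o["grip_width"],o["gripper_force"],"F",np.round(o["ft_force"],1))
if len(sys.argv)>3: print("tool delta",np.round(R.T@(np.array(list(map(float,sys.argv[1:4])))-p),4))
E
python3 st.py 0.5717 0.252 0.242
```

```text
2.9 [0.5644 0.2397 0.2419] yhead 14.39 grip 0.0852334320794507 0.0 F [-0.5 -0.8 -0. ]
tool delta [ 0.0101  0.0102 -0.0001]
```

Scaled: 0.03 m is 0.075, 0.005 m is 0.0125.

Emit:
drive_effector([
  [[0.0125,0.0125,0.075],0,0.085],
  [[0.0125,0.0125,0.075],0,0.085],
  [[0,0,0.075],0,0.085],
  [[0,0,0],0,0.085],
  [[0,0,0],0,0.085],
])

```text
time_s: 3.4
position: [0.5719, 0.2519, 0.1529]
tool_rot: [[-0.246, 0.969, -0.0], [0.969, 0.246, 0.0], [0.0, -0.0, -1.0]]
ft_force: [0.3, 0.1, 1.5]
grip_width: 0.085
gripper_force: 0.0
```

```bash
python3 st.py 0.5717 0.252 0.07; python3 - <<'E'
from rig import env, optics, ticket;import cv2,pickle,numpy as np
im=optics.get_image("wrist");pickle.dump(im,open("w1.pkl","wb"))
cv2.imwrite("pics/w1.png",cv2.convertScaleAbs(im["pixels"][:,:,::-1],alpha=1.8))
R=im["extrinsics"];print(im["K"][0],np.round(-R[:3,:3].T@R[:3,3],4),np.round(R[:3,:3],2))
E
```

```text
3.4 [0.5719 0.2519 0.1529] yhead 14.25 grip 0.08500153213247594 0.0 F [0.3 0.1 1.5]
tool delta [ 0.0002 -0.0002  0.0829]
[371.64829954   0.         315.44992257] [0.5533 0.328  0.2834] [[ 0.97  0.25  0.  ]
 [ 0.23 -0.92  0.3 ]
 [ 0.08 -0.29 -0.95]]
```

View pics/w1.png

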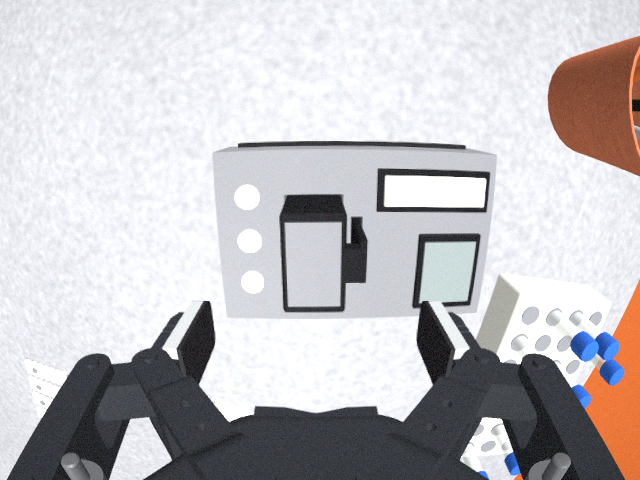

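The wrist view shows the battery's top between (283,213) and (343,311), the tab on its right side near (355,262), and the fingers on either side of it. I'll triangulate this against the plan.

```bash
cat >> h.py <<'E'
def fb(im,uv,z):
    K,T=im["K"],im["extrinsics"];R,t=T[:3,:3],T[:3,3];c=-R.T@t
    m=np.array([(uv[0]-K[0,2])/K[0,0],(uv[1]-K[1,2])/K[1,1]]);th=np.hypot(*m)
    r=R.T@np.append(m/th*np.sin(th),np.cos(th));return c+r*(z-c[2])/r[2]
E
python3 - <<'E'
import pickle;from h import *
im=pickle.load(open("w1.pkl","rb"))
print(rect([fb(im,c,.095) for c in[(346,214),(343,311),(285,310),(282,214)]]))
print(rect([fb(im,c,.05) for c in[(496,155),(480,313),(228,318),(214,152)]]))
E
```

```text
(array([0.5716, 0.2536, 0.095 ]), 'x', np.float64(0.0335), np.float64(13.72), 'y', np.float64(0.0573), np.float64(14.23))
(array([0.6017, 0.2604, 0.05  ]), 'x', np.float64(0.1895), np.float64(14.59), 'y', np.float64(0.12), np.float64(15.58))
```

Scaled: 0.03 m is 0.075, 0.001 m is 0.0025.

Emit:
drive_effector([
  [[0.0025,0.0025,0.075],0,0.085],
  [[0,0,0.075],0,0.085],
  [[0,0,0.0375],0,0.085],
  [[0,0,0.02],0,0.085],
  [[0,0,0],0,0.085],
  [[0,0,0],0,0.085],
], force=30)

```text
time_s: 4.05
position: [0.5733, 0.2533, 0.071]
tool_rot: [[-0.247, 0.969, 0.003], [0.969, 0.247, 0.001], [-0.0, 0.003, -1.0]]
ft_force: [0.4, 0.5, 1.1]
grip_width: 0.0849
gripper_force: 0.0
```

Emit:
drive_effector([
  [[0,0,0],0,0.052],
  [[0,0,0],0,0.052],
  [[0,0,0],0,0.052],
  [[0,0,0],0,0.052],
  [[0,0,0],0,0.052],
], force=30)

```text
time_s: 4.55
position: [0.5731, 0.2532, 0.0698]
tool_rot: [[-0.248, 0.969, 0.002], [0.969, 0.248, 0.0], [-0.0, 0.002, -1.0]]
ft_force: [1.4, 0.2, 1.4]
grip_width: 0.0522
gripper_force: 1.3
```

```bash
python3 st.py 0.573 0.253 0.07
```

```text
4.55 [0.5731 0.2532 0.0698] yhead 14.34 grip 0.05216017647788328 1.2965214997529984 F [1.4 0.2 1.4]
tool delta [-0.0002 -0.0001 -0.0002]
```

Emit:
drive_effector([
  [[0,0,0],0,0.044],
  [[0,0,0],0,0.036],
  [[0,0,0],0,0.03],
  [[0,0,0],0,0.03],
  [[0,0,0],0,0.03],
  [[0,0,0],0,0.03],
], force=35)

```text
time_s: 5.15
position: [0.5719, 0.253, 0.0704]
tool_rot: [[-0.248, 0.969, -0.001], [0.969, 0.248, -0.0], [-0.0, -0.001, -1.0]]
ft_force: [-2.5, -1.5, 11.9]
grip_width: 0.0375
gripper_force: 35.4
```

```bash
python3 st.py 0.573 0.253 0.07
```

```text
5.15 [0.5719 0.253  0.0704] yhead 14.36 grip 0.03745379796117671 35.356741547584534 F [-2.5 -1.5 11.9]
tool delta [-0.0002  0.0011  0.0004]
```

```bash
python3 - <<'E'
from rig import env, optics, ticket;import cv2
im=optics.get_image("wrist")["pixels"][100:420,140:500,::-1]
cv2.imwrite("pics/w2.png",cv2.convertScaleAbs(cv2.resize(im,None,fx=1.8,fy=1.8),alpha=2.5))
E
```

```text
(no output)
```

View pics/w2.png

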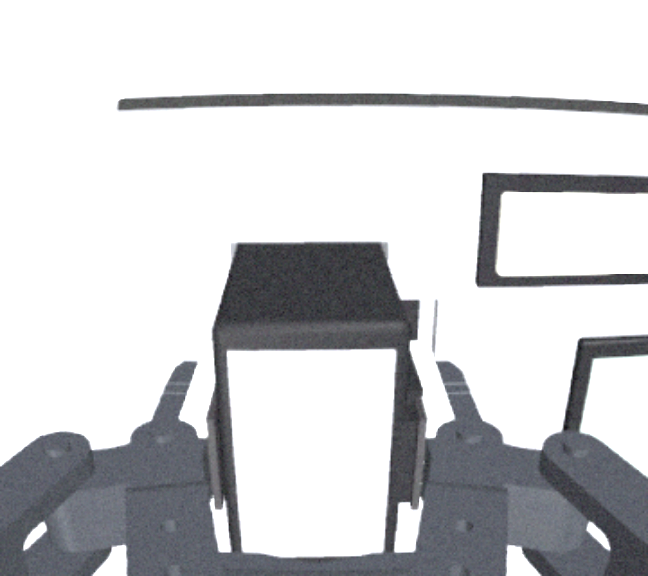

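The tab's plate (about (405,420)) is held between the right pad and the battery, so it is squeezed in. Now a gentle lift.

Scaled: -0.004 m is -0.01, -0.003 m is -0.0075.

Emit:
drive_effector([
  [[0,0,-0.0075],0,0.03],
  [[0,0,-0.0075],0,0.03],
  [[0,0,-0.01],0,0.03],
  [[0,0,0],0,0.03],
], force=45)

```text
time_s: 5.6
position: [0.5722, 0.2531, 0.0794]
tool_rot: [[-0.248, 0.969, -0.001], [0.969, 0.248, -0.0], [0.0, -0.001, -1.0]]
ft_force: [-0.6, 0.3, -1.6]
grip_width: 0.037
gripper_force: 45.6
```

```bash
python3 st.py
```

```text
5.6 [0.5722 0.2531 0.0794] yhead 14.35 grip 0.03696407381317747 45.59914469718933 F [-0.6  0.3 -1.6]
```

Scaled: -0.015 m is -0.0375, -0.01 m is -0.025.

Emit:
drive_effector([
  [[0,0,-0.015],0,0.03],
  [[0,0,-0.025],0,0.03],
  [[0,0,-0.0375],0,0.03],
  [[0,0,-0.0375],0,0.03],
  [[0,0,-0.0375],0,0.03],
  [[0,0,-0.0375],0,0.03],
  [[0,0,-0.025],0,0.03],
  [[0,0,0],0,0.03],
  [[0,0,0],0,0.03],
])

```text
time_s: 6.5
position: [0.5721, 0.253, 0.165]
tool_rot: [[-0.248, 0.969, -0.001], [0.969, 0.248, -0.0], [0.0, -0.001, -1.0]]
ft_force: [0.3, 0.8, -2.7]
grip_width: 0.0371
gripper_force: 45.6
```

```bash
python3 st.py 0.570 -0.034 0.17;python3 - <<'E'
from rig import env, optics, ticket;import cv2,pickle
for n in("scene","wrist"):
    im=optics.get_image(n);pickle.dump(im,open(n+"3.pkl","wb"))
    p=im["pixels"][:,:,::-1]
    p=cv2.resize(p[60:340,260:580],None,fx=2,fy=2) if n=="scene" else p
    cv2.imwrite(f"pics/{n}3.png",cv2.convertScaleAbs(p,alpha=1.5))
E
```

```text
6.5 [0.5721 0.253  0.165 ] yhead 14.35 grip 0.03712956502447562 45.61282575130463 F [ 0.3  0.8 -2.7]
tool delta [-0.2776 -0.0732 -0.0049]
```

View pics/scene3.png

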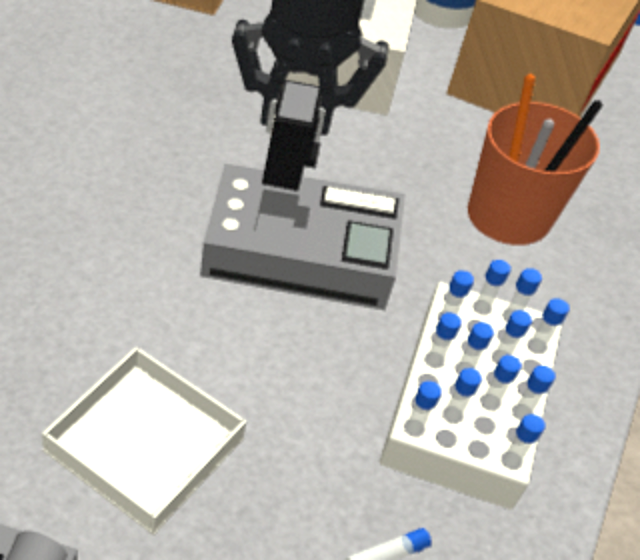

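The battery hangs upright in the fingers, clear of the reader; the tray is free at lower left.

Emit:
drive_effector([
  [[-0.045,-0.0125,0],0,0.03],
  [[-0.09,-0.0238,0],0,0.03],
  [[-0.09,-0.0238,0],0,0.03],
  [[-0.09,-0.0238,0],0,0.03],
  [[-0.09,-0.0238,0],0,0.03],
  [[-0.09,-0.0238,0],0,0.03],
  [[-0.09,-0.0238,0],0,0.03],
  [[-0.075,-0.02,0],0,0.03],
  [[-0.034,-0.0075,0],0,0.03],
  [[0,0,0],0,0.03],
])

```text
time_s: 7.6
position: [0.5703, -0.0359, 0.165]
tool_rot: [[-0.245, 0.97, -0.001], [0.97, 0.245, 0.0], [0.0, -0.001, -1.0]]
ft_force: [-0.4, 0.0, -2.5]
grip_width: 0.0366
gripper_force: 45.6
```

Emit:
drive_effector([
  [[0,0,0.075],0,0.03],
  [[0,0,0.075],0,0.03],
  [[0,0,0.05],0,0.03],
  [[0,0,0.025],0,0.03],
  [[0,0,0],0,0.03],
  [[0,0,0],0,0.03],
])

```text
time_s: 8.2
position: [0.571, -0.0336, 0.0762]
tool_rot: [[-0.248, 0.969, 0.001], [0.969, 0.248, -0.0], [-0.001, 0.001, -1.0]]
ft_force: [0.9, 0.1, -1.7]
grip_width: 0.037
gripper_force: 45.6
```

```bash
python3 st.py 0.5697 -0.0335 0.059
python3 - <<'E'
from rig import env, optics, ticket;import cv2
im=optics.get_image("scene")["pixels"][150:390,200:480,::-1]
cv2.imwrite("pics/s4.png",cv2.convertScaleAbs(cv2.resize(im,None,fx=2.4,fy=2.4),alpha=1.5))
E
```

```text
8.2 [ 0.571  -0.0336  0.0762] yhead 14.38 grip 0.03697344070625673 45.61296343803406 F [ 0.9  0.1 -1.7]
tool delta [ 0.0004 -0.0012  0.0172]
```

View pics/s4.png

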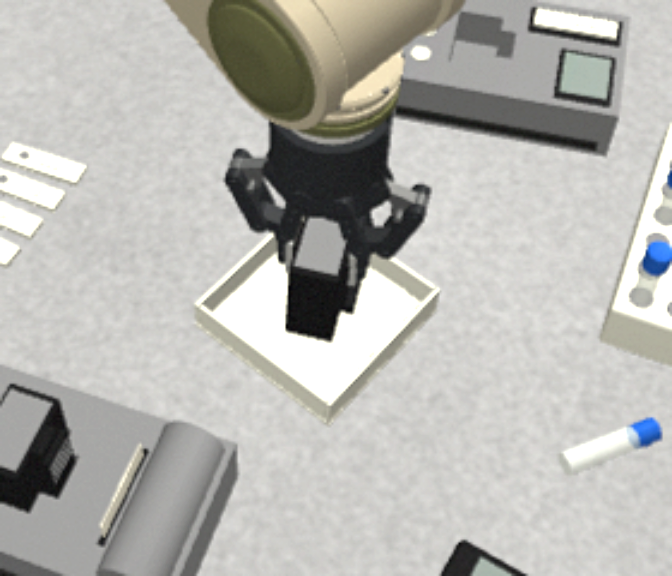

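The battery is upright and over the tray's middle (its bottom edge near (312,333)). I'll lower it slowly until it touches.

Scaled: 0.006 m is 0.015, 0.004 m is 0.01.

Emit:
drive_effector([
  [[0,0,0.015],0,0.03],
  [[0,0,0.01],0,0.03],
  [[0,0,0.0075],0,0.03],
  [[0,0,0.005],0,0.03],
  [[0,0,0],0,0.03],
])

```text
time_s: 8.75
position: [0.5705, -0.034, 0.0602]
tool_rot: [[-0.248, 0.969, -0.0], [0.969, 0.248, 0.0], [0.0, -0.0, -1.0]]
ft_force: [-0.1, -0.5, -2.4]
grip_width: 0.0369
gripper_force: 45.6
```

Emit:
drive_effector([
  [[0,0,0.0025],0,0.03],
  [[0,0,0],0,0.03],
  [[0,0,0],0,0.03],
])

```text
time_s: 9.05
position: [0.5706, -0.034, 0.0599]
tool_rot: [[-0.248, 0.969, 0.001], [0.969, 0.248, -0.0], [-0.0, 0.001, -1.0]]
ft_force: [-2.7, 0.7, 5.0]
grip_width: 0.0371
gripper_force: 47.7
```

```bash
python3 st.py
```

```text
9.05 [ 0.5706 -0.034   0.0599] yhead 14.35 grip 0.037060961962209635 47.73039221763611 F [-2.7  0.7  5. ]
```

Emit:
drive_effector([
  [[0,0,0],0,0.036],
  [[0,0,0],0,0.04],
  [[0,0,0],0,0.044],
  [[0,0,0],0,0.048],
  [[0,0,0],0,0.052],
  [[0,0,0],0,0.058],
  [[0,0,0],0,0.07],
  [[0,0,0],0,0.085],
  [[0,0,0],0,0.085],
], force=20)

```text
time_s: 9.95
position: [0.5706, -0.0339, 0.0594]
tool_rot: [[-0.248, 0.969, 0.0], [0.969, 0.248, -0.0], [-0.0, 0.0, -1.0]]
ft_force: [-0.1, -0.1, -0.8]
grip_width: 0.0851
gripper_force: 0.0
```

```bash
python3 st.py; python3 - <<'E'
from rig import env, optics, ticket;import cv2
im=optics.get_image("scene")["pixels"][150:390,200:480,::-1]
cv2.imwrite("pics/s5.png",cv2.convertScaleAbs(cv2.resize(im,None,fx=2.4,fy=2.4),alpha=1.5))
E
```

```text
9.95 [ 0.5706 -0.0339  0.0594] yhead 14.35 grip 0.08508390974018584 0.0 F [-0.1 -0.1 -0.8]
```

View pics/s5.png

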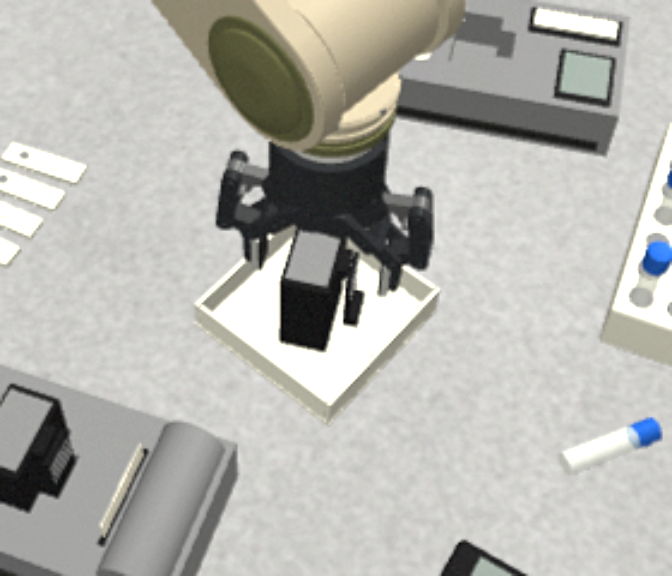

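The battery stands upright on the tray floor with its tab sprung out, and the fingers are clear. I'll retreat straight up and check.

Scaled: -0.04 m is -0.1, -0.03 m is -0.075.

Emit:
drive_effector([
  [[0,0,-0.025],0,0.085],
  [[0,0,-0.075],0,0.085],
  [[0,0,-0.1],0,0.085],
  [[0,0,-0.1],0,0.085],
  [[0,0,-0.075],0,0.085],
  [[0,0,0],0,0.085],
  [[0,0,0],0,0.085],
  [[0,0,0],0,0.085],
])

```text
time_s: 10.8
position: [0.57, -0.0338, 0.2084]
tool_rot: [[-0.248, 0.969, -0.002], [0.969, 0.248, 0.001], [0.001, -0.002, -1.0]]
ft_force: [0.0, -0.3, -0.7]
grip_width: 0.0852
gripper_force: 0.0
```

```bash
python3 - <<'E'
from rig import env, optics, ticket;import cv2
im=optics.get_image("scene")["pixels"][150:390,200:480,::-1]
cv2.imwrite("pics/s6.png",cv2.convertScaleAbs(cv2.resize(im,None,fx=2.4,fy=2.4),alpha=1.5))
E
```

```text
(no output)
```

View pics/s6.png

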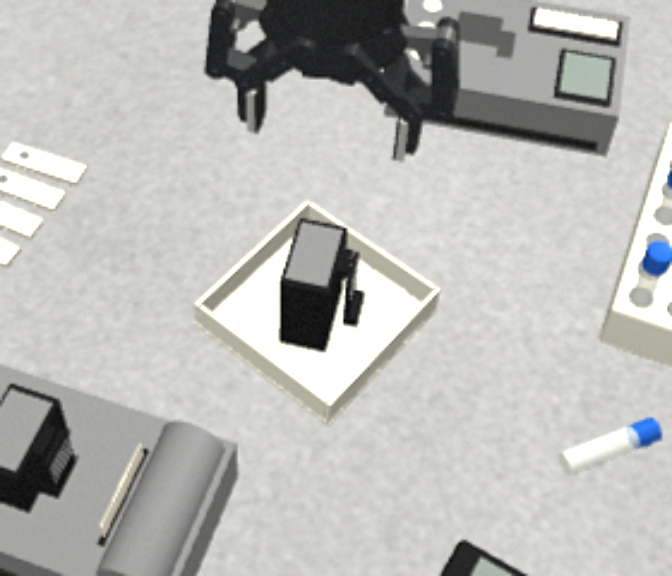

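The battery stands in the tray near its centre (about (312,290)), tab out, and the gripper is well clear above. I'm handing in.

```bash
python3 -c "
from rig import env, optics, ticket;print(ticket.close_job())"
```

```text
the job is handed in; nothing more can be done
None
```

The reader's battery now stands upright near the middle of the white tray with its tab sprung out, the printer's battery was left untouched, and the job was handed in at about 11 s (no verdict was returned).

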